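Pin the filter slide and hold the flip flap on its balance point

ROBOT

A 6-joint arm with a two-finger parallel gripper is mounted at the origin on a cart in front of the work surface, level with it; the furniture and walls round the work are solid. World frame = base frame: x ahead of the robot, y to its left, z up, the work surface at z = 0. Lengths are in m, angles in rad, forces in N, time in s.
With the tool pointing down it reaches from about 0.425 to 0.95 m from the base axis. Payload 3.5 kg.
Tool frame: the origin (TCP) lies on the centre line of the jaws, within the pads' length; the fingertips stand 25 mm ahead of it and the grasp point (between the pads) lies 6 mm ahead of it; y points along the fingers, z is the direction in which the jaws open and shut, and the axes are right-handed (so a half turn about y gives the same grasp; the last joint's range is limited). The gripper opens to 85 mm and grips with 20 to 120 N. Pads are 22 mm wide; open, the fingers measure 114 mm over their backs; the gripper's body (76 mm by 85 mm) begins 54 mm behind the grasp point. The pads swing forward as they close: fully open they stand 13 mm farther back than shut.
Start: joints at [-1.28, 0.286, 1.577, -0, 1.279, -0.15], TCP at [0.288, -0.61, 0.256] pointing down, gripper open.
Joint ranges: [-2.77, 2.77], [-0.9, 2.22], [0.21, 2.48], [-1.53, 4.67], [0.24, 2.81], [-2.84, 2.84]. Speed limits (rad/s): [2.79, 2.79, 3.14, 3.14, 3.14, 3.14].

INTERFACE

Orientations are given as a unit quaternion [x, y, z, w].
In Python, from plant import ctrl gives the robot as it stands.
- The arm moves only by the tool arm_command, never from a script. Its argument "steps" is a list of rows, each an object with "hand": the opening, from 0 (shut) to 1 (fully open); "travel": the shift along the tool's x, y, z in units of 0.3 m (1.0 is 0.3 m), a list of three; "rotation": the turn, a rotation vector about the tool's x, y, z in units of 30 degrees (1.0 is 30 degrees), a list of three. A call has 1 to 20 rows; each row shifts and turns the pose as measured when the row begins, along the tool's axes as they then stand; what a row does not reach is not made up. A row lasts 1/8 s, in which the tool goes at most 62.5 mm and 10.7 degrees, less where a joint would pass 70% of its speed; a pose out of reach is approached as far as the arm can. A call with a number of a shift or a turn outside -1 to 1 is refused whole. A call with a gripper value outside its range is refused whole. The fingers move at their own pace and stop on an object; "grip_force" is the grip in N (left out, the last holds). Time passes only in rows, so rows that do not move let the fingers close. It gives the time, the measured TCP pose, the force and the opening at its end, in the units of the state.
- ctrl.get_state(): the state, without advancing time (a new reading comes with each control period).
- ctrl.read_camera(name): name is "scene" or "top" or "wrist"; returns (picture, depth): 384x512x3 uint8, blue, green, red; 384x512 float32, m along the optical axis (not along the pixel's ray), 0 where there is no reading.
- ctrl.camera_params(name): a dict with "fx", "fy", "cx", "cy" (pixels), "extrinsics" (4x4, takes a point from camera to world coordinates); the wrist camera has in their place "tool_from_camera" (4x4, takes a point from camera to tool coordinates, whose origin is the TCP and whose axes are the tool frame's). Camera axes: x right, y down, z forward; pixel columns grow to the right and rows downward; lengths in m; the calibration is good to about 2 mm. A picture is of the moment at which its call begins: read the wrist's pose just before it. camera_params takes no time and is no camera call.
- ctrl.sign_off(): hands the job in, once; it reports no verdict.
Trained networks look in the newest picture that a camera, given by its name, has taken for a name from the list of things; names that differ only in an ending like _2 or _b are one class to them, and where a whole thing is asked for, a point or a joint stands for the part that bears it (a point fixed in the world has none). Each returns a list of dicts, best first, with "score" (0 to 1); they miss things now and then, are a little off and sometimes report something else, mostly with a low value. They report only what shows in the picture. A call takes as long as a camera call.
- ctrl.masks_of(camera, thing): "region" (384x512 bool, what is visible of it) and "at" ([column, row] in pixels, amid what is visible of it).
The state is a dict: "time": time; "qpos": joint angles; "dq": joint speeds; "joint_efforts": joint torques, N m; "eef_pos": TCP position; "tcp_rot": TCP orientation; "contact_force": force on the tool from outside, world axes, zero at the start; "wrist_torque": the same for the moment, N m; "opening": opening from 0.0 (shut) to 1.0 (fully open).
Only numpy, scipy, OpenCV 4.12 (cv2) and the standard library are available. Lean on these libraries where they do the work, as an engineer would, in place of code of your own. Each camera call takes 0.05 s, during which the arm holds its last target.

TASK

The filter flap of this photocell bench lies open towards you, and its filter slide would drop out of line as soon as the flap stands up. Take the retaining pin from its stand and push it down through the holes of the flap's frame and slide until its collar sits on the frame; then take the grip rod at the flap's side, swing the flap gently up to its balance point, upright over its hinge, and finish holding it still there by the rod so that I can set the stop screws behind it. Do not let the flap drop or go over backwards, and leave the ammeter, the spanner and the glass dish where they are.

Things in the scene. Friction and masses are not known exactly. Their poses are not given: they have to be found in the camera images.
- pin_grip (a point): middle of the knurled head of the loose steel retaining pin (30 g), where to grip it; the pin starts upright, head up, in the middle hole of the pin stand. Head 12 mm in diameter, 33 mm tall, over a collar 17 mm across and 3 mm thick; shank below it 8 mm in diameter, 30 mm long, its last 6 mm tapered to 3.6 mm. z points from tip to head. The head reaches 15 mm above and 18 mm below this point.
- pin_collar (a point): centre of the underside of the pin's collar, 21 mm from pin_grip along the pin's axis, on the shank side; at the start it lies on top of the stand, 36 mm above the bench. Axes as pin_grip.
- pin_stand: aluminium block 45 x 85 x 36 mm fixed to the bench, origin under its middle, z up, y along its three holes; the pin stands in the middle one (9.5 mm wide, 33 mm deep), the two narrower ones are empty
- frame_hole (a point): centre of the mouth of the pin hole in the flap's upper face, 85 mm above the bench while the flap lies flat; 9.5 mm in diameter, through 6 mm of frame, 6 mm of slide, 6 mm of frame (20 mm in all), free space 50 mm below. 88 mm from the hinge axis, half-way across the flap (the larger opening nearer the hinge is the window). Axes turn with the flap: z out of this face, x to the hinge, y along it.
- hinge_mid (a point): middle of the flap's hinge axis, 75 mm above the bench, on the fixed mount: y along the hinge axis, z up, x away from the lying flap, towards the photocell. At joint value 0 the flap lies along -x. The flap is 80 mm wide, 20 mm thick, and reaches 108 mm from the axis (a tab of the slide to 123 mm).
- flip_mount: the fixed mount: dark metal base with small holes, 260 x 140 x 12 mm, origin on the bench under hinge_mid, same axes. Hinge posts at y = +-51 mm, 93 mm high; back stop with two thumb screws up to 65 mm behind the hinge, 110 mm high; black photocell head on a post 85 to 142 mm behind the hinge, 148 mm high; two rests under the flap's free end
- grip_rod: black grip rod at the side (-y of hinge_mid) of the flap's free end: a sleeve 10 mm in diameter and 44 mm long that turns freely on its spindle, parallel to the hinge and 92 mm from its axis. Origin at its middle (the same point as grip_mid), own y along it; bare from 46 to 90 mm out from the flap's mid-line (the flap's side face is at 40 mm), then an end knob 16 mm across, 5 mm thick.
- grip_mid (a point): middle of the grip rod, to be gripped from above, across the rod: 68 mm to -y of hinge_mid, 92 mm from the hinge axis; 75 mm above the bench with the flap flat, 167 mm with it upright. The gripped sleeve turns on its spindle as the flap swings, so the hand can keep its direction. Axes turn with the flap.
- flap (a joint): angle of the flap, rad: 0 flat towards the robot on its rests, 1.571 upright (the balance point, within 0.03, centre of gravity over the hinge), 2.3 fallen back on the stop screws. Nearly frictionless: it falls to 0 or 2.3 unless held. 0.35 kg; lifting it at the rod takes 2 N flat, none at the balance point. A point at distance r lies r*cos(angle) to -x of the hinge, r*sin(angle) above it.
- filter_slide (a joint): how far the filter slide (dark steel plate with a round amber glass, between the aluminium sides of the flap) has slipped towards the hinge, m: 0 with its hole in line with the frame's, as at the start; 0.014 at the bottom. Unpinned it drops when the flap is raised; on the pin it slips about 2 mm at most.
- ammeter: panel ammeter in a beige case, 40 x 80 x 66 mm, loose bystander; origin under its middle
- spanner: open-end steel spanner 132 mm long, lying on the bench, loose bystander; origin under its middle
- dish: round glass dish 62 mm across and 14 mm high, loose bystander; origin under its middle

How it is judged:
On the way, in this order (a step that is already met when the one before it is completed fails the run):
1. the pin is through frame and slide with its collar on the frame, while the flap still lies flat (distance between pin_collar and frame_hole below 0.005 m and angle between the z axis of pin_grip and the z axis of frame_hole, either way round below 0.15 rad and value of joint flap below 0.15 rad), for 0.2 s.
2. the flap is being raised by its grip rod (value of joint flap above 0.4 rad and contact force between the fingers and grip_rod above 0.3 N), for 0.1 s.
At the end, for the whole second after the job is handed in: the flap stands within 0.07 rad (4 degrees) of upright, still (under 0.1 rad/s), held by the fingers on its grip rod, the pin still through frame and slide with its collar within 6 mm of its seat, the slide not slipped more than 4 mm (value of joint flap between 1.501 and 1.641 rad and velocity of joint flap between -0.1 and 0.1 rad/s and contact force between the fingers and grip_rod above 0.3 N and value of joint filter_slide below 0.004 m and distance between pin_collar and frame_hole below 0.006 m and angle between the z axis of pin_grip and the z axis of frame_hole, either way round below 0.2 rad); the arm keeps its last pose, push and grip.
It fails at once if the flap goes over backwards (past 1.95 rad) (value of joint flap above 1.95 rad).
It fails at once if the flap is dropped or flung (faster than 5 rad/s) (velocity of joint flap above 5 rad/s or velocity of joint flap below -5 rad/s).
It fails at once if the ammeter, the spanner or the dish is moved by more than 3 cm (distance of any of ammeter, spanner, dish from where it was at the start of the episode above 0.03 m).
It also fails if it takes over 56 s, if anything falls off the work surface, if the arm or the gripper's body presses on something with over 40 N, if the wrist force passes 120 N, or if a joint passes its speed limit or range.

## Working session

There is one attempt and no reset: what is moved stays moved. The work goes in short steps, Python scripts to look and compute and a tool call to move; the robot and the scene stay as the last step left them, time stands still between calls to the robot, and variables do not carry over. Pictures are saved under pics/ and viewed, and the job is handed in when it is done.

Besides the shell and the picture viewer there is one more tool, called after "Emit:" as name(argument=value, ...), one argument or row to a line, values as JSON. arm_command: Moves the arm, as the interface text tells. Shifts and turns lie within -1 to 1; 1 stands for 0.3 m of shift or 30 degrees of turn. Its arguments: {"type":"object","properties":{"steps":{"type":"array","items":{"type":"object","properties":{"hand":{"type":"number"},"travel":{"type":"array","items":{"type":"number","minimum":-1,"maximum":1}},"rotation":{"type":"array","items":{"type":"number","minimum":-1,"maximum":1}}}}},"grip_force":{"type":"number"}},"required":["steps"]}

```bash
mkdir -p pics; ls; cat > h.py <<'E'
import numpy as np, cv2
from scipy.spatial.transform import Rotation as R
from plant import ctrl
def cam(name,save=None):
    s=ctrl.get_state()
    img,d=ctrl.read_camera(name); p=ctrl.camera_params(name)
    if 'extrinsics' in p: E=np.array(p['extrinsics'])
    else:
        T=np.eye(4);T[:3,:3]=R.from_quat(s['tcp_rot']).as_matrix();T[:3,3]=s['eef_pos'];E=T@np.array(p['tool_from_camera'])
    if save: cv2.imwrite('pics/'+save,img)
    return img,d,p,E
def cloud(d,p,E):
    v,u=np.mgrid[:d.shape[0],:d.shape[1]]
    P=np.stack([(u-p['cx'])/p['fx']*d,(v-p['cy'])/p['fy']*d,d],-1)
    W=P@E[:3,:3].T+E[:3,3]; W[d==0]=np.nan
    return W
def proj(X,p,E):
    c=np.linalg.inv(E)@np.append(X,1); return p['fx']*c[0]/c[2]+p['cx'],p['fy']*c[1]/c[2]+p['cy']
E
python3 - <<'E'
from h import *
for n in ['scene','top','wrist']:
    img,d,p,E=cam(n,n+'0.png'); print(n,p['fx'],p['cx'],p['cy'],np.round(E,3).tolist())
s=ctrl.get_state();print(s)
E
```

```text
pics
scene 403.4306204937564 255.96489771750777 193.17588216971393 [[-0.996, -0.018, 0.092, 0.464], [-0.091, 0.403, -0.911, 0.819], [-0.021, -0.915, -0.403, 0.515], [0.0, 0.0, 0.0, 1.0]]
top 367.4415671518559 247.63094016062848 196.0808112352062 [[-0.028, -0.982, 0.186, 0.398], [-1.0, 0.026, -0.014, -0.158], [0.009, -0.187, -0.982, 1.092], [0.0, 0.0, 0.0, 1.0]]
wrist 283.5116734084097 257.60015304667763 187.89505515109303 [[0.426, -0.864, -0.269, 0.356], [-0.905, -0.407, -0.124, -0.578], [-0.002, 0.296, -0.955, 0.373], [0.0, 0.0, 0.0, 1.0]]
{'time': 0.15, 'qpos': array([-1.28001409e+00,  2.87021550e-01,  1.57785484e+00, -6.88049623e-06,
        1.27861704e+00, -1.49969852e-01]), 'dq': array([-7.72902448e-04, -3.82166811e-03, -5.01789575e-03, -6.15605636e-04,
        1.21273698e-03,  7.13771527e-05]), 'joint_efforts': array([ 7.98194887e-04, -4.06600034e+01, -2.93142128e+01, -1.32020268e-04,
        3.92424379e-03, -8.63041777e-06]), 'eef_pos': array([ 0.28787465, -0.61001074,  0.25521765]), 'tcp_rot': array([-0.15462135,  0.69067536, -0.68933496,  0.15452215]), 'contact_force': array([ 0.17636156, -0.02975049,  0.12593746]), 'wrist_torque': array([-0.02976663,  0.02374186,  0.02383189]), 'opening': 1.0008475479415062}
```

View pics/scene0.png

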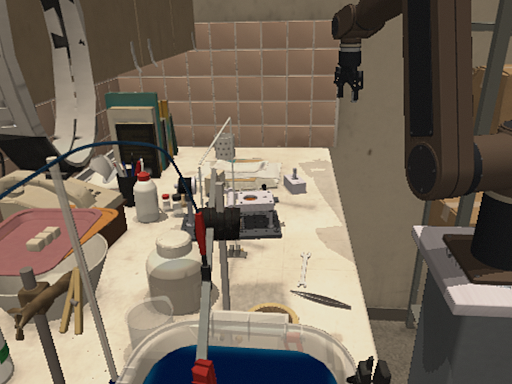

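View pics/top0.png

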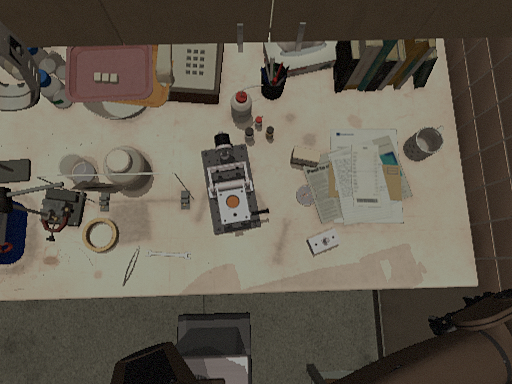

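```bash
python3 - <<'E'
from h import *
for n in ['top','scene']:
    img,d,p,E=cam(n); W=cloud(d,p,E)
    for t in ['pin_grip','pin_stand','frame_hole','flip_mount','grip_rod','flap','filter_slide','ammeter','spanner','dish','pin_collar']:
        try:r=ctrl.masks_of(n,t)
        except Exception as e: print(t,e); continue
        for q in r[:2]:
            m=q['region']; X=W[m]; X=X[~np.isnan(X[:,0])]
            print(n,t,round(q['score'],2),np.round(q['at']),m.sum(),np.round(np.median(X,0),3) if len(X) else None, np.round(np.percentile(X,[2,98],axis=0),3).tolist() if len(X) else None)
E
```

```text
top pin_stand 0.66 [323. 244.] 496 [ 0.46  -0.384  0.035] [[0.432, -0.429, -0.001], [0.49, -0.345, 0.041]]
top frame_hole 0.73 [230. 203.] 1402 [ 0.57  -0.132  0.083] [[0.51, -0.211, 0.011], [0.636, -0.084, 0.088]]
top flip_mount 0.62 [227. 187.] 4059 [ 0.621 -0.12   0.022] [[0.506, -0.195, 0.008], [0.75, -0.049, 0.144]]
top grip_rod 0.38 [261. 212.] 63 [ 0.544 -0.208  0.078] [[0.539, -0.228, 0.016], [0.552, -0.183, 0.082]]
top flap 0.55 [236. 203.] 1323 [ 0.572 -0.132  0.083] [[0.513, -0.183, 0.011], [0.632, -0.087, 0.088]]
top filter_slide 0.51 [235. 205.] 214 [ 0.569 -0.132  0.076] [[0.504, -0.157, 0.013], [0.592, -0.112, 0.083]]
top ammeter 0.85 [303. 160.] 473 [ 0.704 -0.342  0.064] [[0.687, -0.381, 0.006], [0.732, -0.306, 0.069]]
top spanner 0.65 [174. 255.] 153 [0.438 0.049 0.004] [[0.423, 0.006, -0.002], [0.446, 0.119, 0.008]]
top dish 0.71 [304. 193.] 295 [ 0.602 -0.346  0.002] [[0.574, -0.368, -0.004], [0.633, -0.319, 0.013]]
top dish 0.23 [168. 254.] 129 [0.438 0.064 0.004] [[0.429, 0.01, -0.0], [0.449, 0.121, 0.008]]
scene pin_grip 0.57 [295. 184.] 360 [ 0.462 -0.358  0.0
[... 321 characters left out ...]
0.102  0.038] [[0.506, -0.213, 0.003], [0.758, -0.057, 0.139]]
scene flap 0.87 [256. 198.] 910 [ 0.564 -0.119  0.082] [[0.512, -0.331, -0.001], [0.634, -0.083, 0.085]]
scene filter_slide 0.38 [274. 200.] 46 [ 0.515 -0.136  0.076] [[0.505, -0.163, 0.065], [0.585, -0.123, 0.078]]
scene ammeter 0.75 [221. 179.] 115 [ 0.7   -0.344  0.051] [[0.687, -0.38, 0.023], [0.737, -0.307, 0.065]]
scene spanner 0.53 [304. 272.] 131 [0.44  0.077 0.003] [[0.433, 0.015, -0.001], [0.449, 0.125, 0.005]]
scene dish 0.63 [252. 192.] 42 [ 0.59  -0.369  0.007] [[0.575, -0.383, -0.001], [0.633, -0.351, 0.012]]
scene pin_collar 0.57 [294. 173.] 45 [ 0.463 -0.384  0.052] [[0.459, -0.389, 0.035], [0.469, -0.378, 0.071]]
```

```bash
python3 - <<'E'
from h import *
s=ctrl.get_state();print(s['time']);print(np.round(R.from_quat(s['tcp_rot']).as_matrix(),3))
print(np.round(ctrl.camera_params('wrist')['tool_from_camera'],3))
img,d,p,E=cam('top'); W=cloud(d,p,E)
x,y,z=W[...,0],W[...,1],W[...,2]
def rect(m,nm):
    c=cv2.minAreaRect((W[m][:,:2]*1000).astype(np.float32)); print(nm,m.sum(),c, 'z',np.median(z[m]))
box=(x>.40)&(x<.52)&(y>-.45)&(y<-.32)
rect(box&(z>.03)&(z<.041),'stand'); m=box&(z>.05); print('pin',m.sum(),W[m].round(3).tolist()[:30])
box=(x>.49)&(x<.66)&(y>-.18)&(y<-.06)
rect(box&(z>.08)&(z<.092),'flap')
rect((x>.45)&(x<.85)&(y>-.25)&(y<0)&(z>.006)&(z<.018),'base')
m=(x>.5)&(x<.58)&(y<-.182)&(y>-.25)&(z>.06); print('rod',m.sum(),W[m].round(3).tolist())
cv2.imwrite('pics/topz.png',cv2.resize(img[115:265,190:350],None,fx=5,fy=4,interpolation=cv2.INTER_CUBIC))
E
```

```text
1.35
[[-0.904  0.     0.427]
 [-0.427  0.    -0.904]
 [-0.    -1.    -0.   ]]
[[ 0.001  0.955  0.297 -0.075]
 [ 0.    -0.297  0.955 -0.118]
 [ 1.    -0.001 -0.    -0.   ]
 [ 0.     0.     0.     1.   ]]
stand 436 ((462.15777587890625, -388.3297119140625), (44.69969177246094, 85.88221740722656), 20.898027420043945) z 0.035277945215562045
pin 20 [[0.468, -0.387, 0.07], [0.468, -0.39, 0.069], [0.466, -0.384, 0.057], [0.465, -0.383, 0.073], [0.465, -0.387, 0.068], [0.465, -0.389, 0.071], [0.465, -0.392, 0.068], [0.463, -0.382, 0.062], [0.462, -0.383, 0.074], [0.462, -0.386, 0.072], [0.462, -0.389, 0.071], [0.462, -0.392, 0.07], [0.46, -0.382, 0.061], [0.46, -0.383, 0.069], [0.459, -0.386, 0.072], [0.459, -0.389, 0.07], [0.459, -0.391, 0.072], [0.457, -0.385, 0.061], [0.457, -0.385, 0.072], [0.457, -0.389, 0.068]]
flap 1083 ((585.7645874023438, -119.25958251953125), (114.65498352050781, 146.39344787597656), 89.12349700927734) z 0.0845319463162808
base 2108 ((665.6490478515625, -122.09300231933594), (213.3982696533203, 375.32611083984375), 81.5816421508789) z 0.011413222665506817
rod 65 [[
[... 837 characters left out ...]
22, 0.08], [0.544, -0.225, 0.08], [0.544, -0.228, 0.079], [0.542, -0.183, 0.08], [0.542, -0.186, 0.078], [0.542, -0.189, 0.079], [0.542, -0.191, 0.081], [0.541, -0.194, 0.082], [0.542, -0.197, 0.078], [0.542, -0.2, 0.077], [0.542, -0.203, 0.079], [0.542, -0.205, 0.078], [0.541, -0.208, 0.079], [0.541, -0.211, 0.081], [0.542, -0.214, 0.075], [0.541, -0.216, 0.078], [0.542, -0.219, 0.075], [0.541, -0.225, 0.076], [0.541, -0.228, 0.078], [0.539, -0.183, 0.081], [0.539, -0.186, 0.079], [0.539, -0.189, 0.077], [0.539, -0.191, 0.079], [0.539, -0.194, 0.078], [0.539, -0.197, 0.075], [0.539, -0.2, 0.076], [0.539, -0.203, 0.077], [0.537, -0.183, 0.076], [0.537, -0.186, 0.075], [0.537, -0.188, 0.077]]
```

View pics/topz.png

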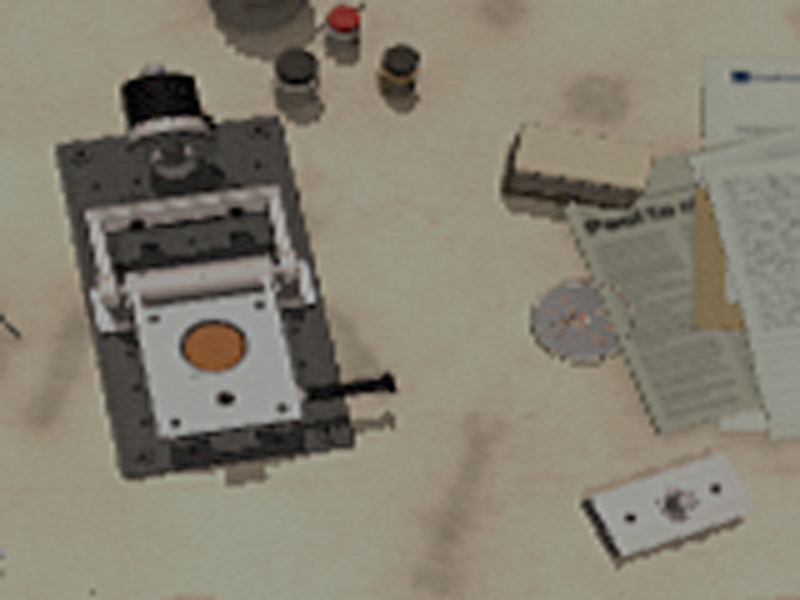

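```bash
cat >> h.py <<'E'
def yawR(psi):
    c,s_=np.cos(psi),np.sin(psi)
    return np.array([[s_,0,c],[-c,0,s_],[0,-1,0]])
def plan(pos,psi,n,hand,show=True):
    s=ctrl.get_state(); p0=np.array(s['eef_pos']); R0=R.from_quat(s['tcp_rot'])
    pos=np.array(pos); R1=R.from_matrix(yawR(psi)); rv=(R0.inv()*R1).as_rotvec()
    print('dpos',np.round(pos-p0,4),'rot deg',np.round(np.degrees(rv),2))
    for i in range(n):
        Ri=R0*R.from_rotvec(rv*i/n)
        t=Ri.inv().apply((pos-p0)/n)/0.3
        print('{"travel":%s,"rotation":%s,"hand":%s}'%(np.round(t,4).tolist(),np.round(np.degrees(rv)/n/30,4).tolist(),hand),end=',')
    print()
E
python3 - <<'E'
from h import *
plan([.462,-.388,.215],np.radians(8.5),9,0.6)
E
```

```text
dpos [ 0.174   0.2224 -0.0413] rot deg [  0.   -73.24  -0.  ]
{"travel":[-0.0934, 0.0153, -0.047],"rotation":[0.0, -0.2713, -0.0],"hand":0.6},{"travel":[-0.0991, 0.0153, -0.0333],"rotation":[0.0, -0.2713, -0.0],"hand":0.6},{"travel":[-0.1029, 0.0153, -0.0189],"rotation":[0.0, -0.2713, -0.0],"hand":0.6},{"travel":[-0.1045, 0.0153, -0.0042],"rotation":[0.0, -0.2713, -0.0],"hand":0.6},{"travel":[-0.104, 0.0153, 0.0106],"rotation":[0.0, -0.2713, -0.0],"hand":0.6},{"travel":[-0.1015, 0.0153, 0.0253],"rotation":[0.0, -0.2713, -0.0],"hand":0.6},{"travel":[-0.0969, 0.0153, 0.0394],"rotation":[0.0, -0.2713, -0.0],"hand":0.6},{"travel":[-0.0903, 0.0153, 0.0527],"rotation":[0.0, -0.2713, -0.0],"hand":0.6},{"travel":[-0.082, 0.0153, 0.065],"rotation":[0.0, -0.2713, -0.0],"hand":0.6},
```

Emit:
arm_command(
  steps=[
    {"travel":[-0.0934,0.0153,-0.047],"rotation":[0,-0.2713,0],"hand":0.6},
    {"travel":[-0.0991,0.0153,-0.0333],"rotation":[0,-0.2713,0],"hand":0.6},
    {"travel":[-0.1029,0.0153,-0.0189],"rotation":[0,-0.2713,0],"hand":0.6},
    {"travel":[-0.1045,0.0153,-0.0042],"rotation":[0,-0.2713,0],"hand":0.6},
    {"travel":[-0.104,0.0153,0.0106],"rotation":[0,-0.2713,0],"hand":0.6},
    {"travel":[-0.1015,0.0153,0.0253],"rotation":[0,-0.2713,0],"hand":0.6},
    {"travel":[-0.0969,0.0153,0.0394],"rotation":[0,-0.2713,0],"hand":0.6},
    {"travel":[-0.0903,0.0153,0.0527],"rotation":[0,-0.2713,0],"hand":0.6},
    {"travel":[-0.082,0.0153,0.065],"rotation":[0,-0.2713,0],"hand":0.6},
  ],
)

```text
time: 2.52
eef_pos: [0.4619, -0.3809, 0.2149]
tcp_rot: [0.545, -0.45, 0.453, -0.544]
contact_force: [-0.5, 0.8, 0.2]
opening: 0.6
```

```bash
python3 - <<'E'
from h import *
s=ctrl.get_state();print(s['time'],s['opening'],s['eef_pos'],s['qpos'])
img,d,p,E=cam('wrist','w1.png'); W=cloud(d,p,E);np.save('w1.npy',W)
x,y,z=W[...,0],W[...,1],W[...,2]
box=(x>.40)&(x<.52)&(y>-.45)&(y<-.32)
m=box&(z>.05)&(z<.1);print(m.sum(),np.median(W[m],0))
mt=box&(z>.065)&(z<.08);print('top',mt.sum(),W[mt].mean(0),W[mt].min(0),W[mt].max(0), np.argwhere(mt).mean(0))
ms=box&(z>.03)&(z<.041);print(cv2.minAreaRect((W[ms][:,:2]*1000).astype(np.float32)),np.median(z[ms]))
plan([.462,-.388,.215],np.radians(8.5),1,0.6)
E
```

```text
2.525 0.5999126959928064 [ 0.46191456 -0.38087534  0.21488535] [-8.58550200e-01  1.55420747e-01  1.80933876e+00 -9.39772529e-04
  1.17304519e+00 -1.04435313e+00]
177 [ 0.46145088 -0.38635156  0.07109855]
top 128 [ 0.46166916 -0.3880588   0.07122872] [ 0.45607164 -0.39434781  0.06521636] [ 0.46752176 -0.38289198  0.07406091] [188.828125 256.5625  ]
((461.82965087890625, -389.0594787597656), (44.99790954589844, 85.55595397949219), 20.813020706176758) 0.036059976819152684
dpos [-0.0015 -0.0104  0.001 ] rot deg [-0.13  2.5   0.01]
{"travel":[0.0332, -0.0034, -0.0115],"rotation":[-0.0043, 0.0833, 0.0005],"hand":0.6},
```

View pics/w1.png

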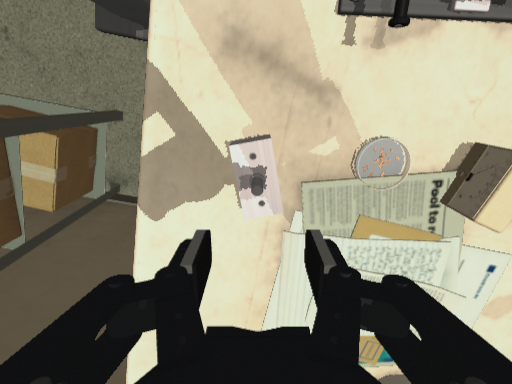

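```bash
python3 - <<'E'
from h import *
print(ctrl.get_state()['time'],ctrl.get_state()['eef_pos'])
plan([.4618,-.3885,.11],np.radians(8.5),3,0.5)
E
```

```text
2.575 [ 0.46349863 -0.37756718  0.21397427]
dpos [-0.0017 -0.0109 -0.104 ] rot deg [-0.13  2.5   0.01]
{"travel":[0.0115, 0.1155, -0.0044],"rotation":[-0.0014, 0.0278, 0.0002],"hand":0.5},{"travel":[0.0116, 0.1155, -0.0042],"rotation":[-0.0014, 0.0278, 0.0002],"hand":0.5},{"travel":[0.0117, 0.1155, -0.0039],"rotation":[-0.0014, 0.0278, 0.0002],"hand":0.5},
```

Emit:
arm_command(
  steps=[
    {"travel":[0.0115,0.1155,-0.0044],"rotation":[0,0.028,0],"hand":0.5},
    {"travel":[0.0116,0.1155,-0.0042],"rotation":[0,0.028,0],"hand":0.5},
    {"travel":[0.0117,0.1155,-0.0039],"rotation":[0,0.028,0],"hand":0.5},
    {"travel":[0,0,0],"rotation":[0,0,0],"hand":0.5},
  ],
)

```text
time: 3.08
eef_pos: [0.4635, -0.3888, 0.1094]
tcp_rot: [-0.535, 0.46, -0.464, 0.536]
contact_force: [-0.3, 0.5, -0.2]
opening: 0.501
```

```bash
python3 - <<'E'
from h import *
s=ctrl.get_state();print(s['time'],s['opening'],s['eef_pos'],s['dq'])
img,d,p,E=cam('wrist','w2.png'); W=cloud(d,p,E)
x,y,z=W[...,0],W[...,1],W[...,2]
box=(x>.44)&(x<.48)&(y>-.41)&(y<-.36)
mt=box&(z>.069)&(z<.076);print('top',mt.sum(),W[mt].mean(0),W[mt].min(0),W[mt].max(0), np.argwhere(mt).mean(0))
plan([.4618,-.3885,.067],np.radians(8.5),2,0.4)
E
```

```text
3.075 0.5008814689604469 [ 0.46346567 -0.38878539  0.10943586] [ 0.00309017 -0.03962748 -0.0506484   0.00194201 -0.00608312  0.00154465]
top 284 [ 0.46189017 -0.38803259  0.07164787] [ 0.45639826 -0.3940764   0.0692207 ] [ 0.46786832 -0.38272567  0.0737852 ] [229.36971831 255.98239437]
dpos [-0.0028  0.0014 -0.0447] rot deg [-0.37 -0.04  0.42]
{"travel":[-0.0035, 0.0745, -0.0047],"rotation":[-0.0062, -0.0007, 0.0071],"hand":0.4},{"travel":[-0.0032, 0.0745, -0.0045],"rotation":[-0.0062, -0.0007, 0.0071],"hand":0.4},
```

View pics/w2.png

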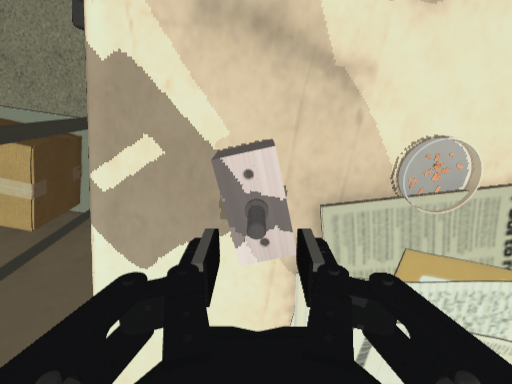

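Emit:
arm_command(
  steps=[
    {"travel":[-0.003,0.073,-0.004],"rotation":[-0.006,0,0.007],"hand":0.4},
    {"travel":[-0.002,0.068,-0.004],"rotation":[-0.006,0,0.007],"hand":0.4},
    {"travel":[0,0,0],"rotation":[0,0,0],"hand":0.4},
  ],
)

```text
time: 3.5
eef_pos: [0.4636, -0.3907, 0.0706]
tcp_rot: [0.536, -0.46, 0.464, -0.535]
contact_force: [-0.2, -0.2, -0.5]
opening: 0.398
```

```bash
python3 - <<'E'
from h import *
s=ctrl.get_state();print(s['time'],s['opening'],s['eef_pos'],s['dq'],s['contact_force'])
plan([.4619,-.3884,.067],np.radians(8.5),1,0.4)
E
```

```text
3.5 0.3981697800594929 [ 0.4635606  -0.39071742  0.07057044] [ 0.00174943 -0.01741028 -0.02156709  0.00213138 -0.00499135  0.00017963] [-0.21704306 -0.24950261 -0.53944584]
dpos [-0.0017  0.0023 -0.0036] rot deg [-0.18 -0.05  0.28]
{"travel":[-0.0085, 0.0118, -0.0044],"rotation":[-0.006, -0.0016, 0.0095],"hand":0.4},
```

Emit:
arm_command(
  steps=[
    {"travel":[-0.009,0.012,-0.006],"rotation":[-0.006,0,0.0095],"hand":0.35},
    {"travel":[0,0,0],"rotation":[0,0,0],"hand":0.2},
    {"travel":[0,0,0],"rotation":[0,0,0],"hand":0.05},
    {"travel":[0,0,0],"rotation":[0,0,0],"hand":0},
    {"travel":[0,0,0],"rotation":[0,0,0],"hand":0},
  ],
  grip_force=50,
)

```text
time: 4.12
eef_pos: [0.4621, -0.389, 0.0685]
tcp_rot: [0.536, -0.461, 0.463, -0.535]
contact_force: [-0.1, -0.8, 0.2]
opening: 0.121
```

```bash
python3 - <<'E'
from h import *
s=ctrl.get_state();print(s['time'],s['opening'],s['eef_pos'],s['dq'],s['contact_force'])
plan([.4619,-.3884,.15],np.radians(8.5),3,0)
E
```

```text
4.125 0.12080228112155192 [ 0.46214583 -0.38903194  0.06854335] [ 0.00108241 -0.00119918 -0.00094916 -0.00093121  0.00235028  0.0001329 ] [-0.07293997 -0.8159582   0.24782354]
dpos [-0.0002  0.0006  0.0815] rot deg [-0.09 -0.04  0.14]
{"travel":[-0.0005, -0.0905, -0.0],"rotation":[-0.0009, -0.0004, 0.0015],"hand":0},{"travel":[-0.0006, -0.0905, -0.0001],"rotation":[-0.0009, -0.0004, 0.0015],"hand":0},{"travel":[-0.0007, -0.0905, -0.0001],"rotation":[-0.0009, -0.0004, 0.0015],"hand":0},
```

```bash
python3 - <<'E'
from h import *
p=ctrl.camera_params('top');E=np.array(p['extrinsics'])
def ray(u,v,zz):
    r=E[:3,:3]@np.array([(u-p['cx'])/p['fx'],(v-p['cy'])/p['fy'],1]); t=(zz-E[2,3])/r[2]; return E[:3,3]+t*r
print(ray(235,214.5,.085))
plan([.55,-.20,.21],np.radians(8.5),6,0)
E
```

```text
[ 0.53829974 -0.13581959  0.085     ]
dpos [0.0879 0.189  0.1415] rot deg [-0.09 -0.04  0.14]
{"travel":[-0.0965, -0.0787, 0.0638],"rotation":[-0.0005, -0.0002, 0.0008],"hand":0},{"travel":[-0.0965, -0.0787, 0.0638],"rotation":[-0.0005, -0.0002, 0.0008],"hand":0},{"travel":[-0.0966, -0.0787, 0.0638],"rotation":[-0.0005, -0.0002, 0.0008],"hand":0},{"travel":[-0.0966, -0.0787, 0.0638],"rotation":[-0.0005, -0.0002, 0.0008],"hand":0},{"travel":[-0.0966, -0.0786, 0.0638],"rotation":[-0.0005, -0.0002, 0.0008],"hand":0},{"travel":[-0.0966, -0.0786, 0.0638],"rotation":[-0.0005, -0.0002, 0.0008],"hand":0},
```

Lift straight first, then traverse.

Emit:
arm_command(
  steps=[
    {"travel":[0,-0.1,0],"hand":0,"rotation":[0,0,0]},
    {"travel":[0,-0.12,0],"hand":0,"rotation":[0,0,0]},
    {"travel":[0,-0.15,0],"hand":0,"rotation":[0,0,0]},
    {"travel":[-0.1,-0.11,0.06],"hand":0,"rotation":[0,0,0]},
    {"travel":[-0.15,0,0.1],"hand":0,"rotation":[0,0,0]},
    {"travel":[-0.15,0,0.1],"hand":0,"rotation":[0,0,0]},
    {"travel":[-0.15,0,0.1],"hand":0,"rotation":[0,0,0]},
    {"travel":[-0.05,0,0.03],"hand":0,"rotation":[0,0,0]},
    {"travel":[0,0,0],"hand":0,"rotation":[0,0,0]},
  ],
)

```text
time: 5.25
eef_pos: [0.5547, -0.1903, 0.2194]
tcp_rot: [-0.535, 0.458, -0.467, 0.535]
contact_force: [0.5, -0.4, 0.5]
opening: 0.12
```

```bash
python3 - <<'E'
from h import *
s=ctrl.get_state();print(s['time'],s['opening'],s['eef_pos'],s['dq'],s['contact_force'])
img,d,p,E=cam('wrist','w3.png'); W=cloud(d,p,E);np.savez('w3.npz',W=W,E=E,img=img)
print(p['fx'],p['fy'],p['cx'],p['cy'])
E
```

```text
5.25 0.1197617540801945 [ 0.55471352 -0.19031405  0.21942151] [-0.00262386  0.0004197   0.00179172 -0.0081424  -0.00151409  0.00225223] [ 0.5196716  -0.43591765  0.48271101]
283.5116734084097 283.5116734084097 257.60015304667763 187.89505515109303
```

View pics/w3.png

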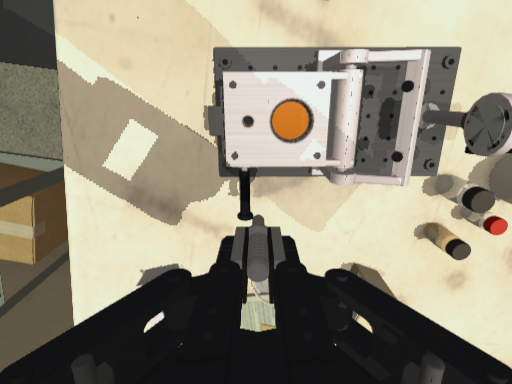

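```bash
python3 - <<'E'
from h import *
f=np.load('w3.npz');W,E,img=f['W'],f['E'],f['img'];p=ctrl.camera_params('wrist')
x,y,z=W[...,0],W[...,1],W[...,2]
cv2.imwrite('pics/w3z.png',cv2.resize(img[60:260,205:345],None,fx=4,fy=3,interpolation=cv2.INTER_CUBIC))
def ray(u,v,zz):
    r=E[:3,:3]@np.array([(u-p['cx'])/p['fx'],(v-p['cy'])/p['fy'],1]); t=(zz-E[2,3])/r[2]; return E[:3,3]+t*r
g=img.max(2).astype(int)
sub=g[110:133,238:260]; mm=sub<100
n,l,st,c=cv2.connectedComponentsWithStats(mm.astype(np.uint8));print(st,c)
k=1+np.argmax(st[1:,4]);u,v=c[k]+[238,110];print('hole',u,v,ray(u,v,.085))
face=(z>.081)&(z<.089)&(np.mgrid[:384,:512][0]<172)&(np.mgrid[:384,:512][1]<335)
print('face z',np.median(z[face])); r=cv2.minAreaRect((W[face][:,:2]*1000).astype(np.float32));print(r)
# amber
b,gg,rr=[img[...,i].astype(int) for i in range(3)]
am=(rr>180)&(b<80)&(np.mgrid[:384,:512][0]<160);vv,uu=np.argwhere(am).mean(0);print('amber',uu,vv,ray(uu,vv,.081))
rod=(z>.06)&(z<.09)&(x<.58)&(y<-.178)&(y>-.24)&(np.mgrid[:384,:512][0]<205);P=W[rod]
print('rod',len(P),P.min(0),P.max(0)); pf=np.polyfit(P[:,1],P[:,0],1);print('rod line',pf,np.degrees(np.arctan(-pf[0])),np.polyval(pf,[-.19,-.2,-.21]),np.percentile(P[:,2],[50,95]))
# base edges direction: long edge pixels
base=(z>.008)&(z<.016)&(x>.45)&(x<.85)&(y>-.25)&(y<0);print(cv2.minAreaRect((W[base][:,:2]*1000).astype(np.float32)))
# pin shank
pin=(np.mgrid[:384,:512][0]>205)&(np.mgrid[:384,:512][0]<285)&(abs(np.mgrid[:384,:512][1]-258)<13)
P=W[pin];P=P[(P[:,2]>.12)];T=np.eye(4)
s=ctrl.get_state();RR=R.from_quat(s['tcp_rot']).as_matrix();Q=(P-s['eef_pos'])@RR
for a in np.arange(-.01,.075,.005):
    q=Q[(Q[:,1]>a)&(Q[:,1]<a+.005)]
    if len(q): print(round(a,3),len(q),q[:,0].min().round(4),np.median(q[:,0]).round(4),q[:,2].min().round(4),q[:,2].max().round(4))
E
```

```text
[[  0   0  22  23 426]
 [  5   6  10  11  80]] [[10.65492958 11.01173709]
 [ 9.675      10.9375    ]]
hole 247.675 120.9375 [ 0.53840254 -0.13503855  0.085     ]
face z 0.08505979844824693
((568.0126953125, -133.49929809570312), (99.96366119384766, 85.96318054199219), 8.2117338180542)
amber 290.019305019305 119.68436293436294 [ 0.57504531 -0.12897696  0.081     ]
rod 379 [ 0.5361881  -0.21547104  0.07245593] [ 0.55012066 -0.17833474  0.08161441]
rod line [-0.14177067  0.51535899] 8.069087747929041 [0.54229542 0.54371313 0.54513083] [0.07912771 0.0806332 ]
((677.30322265625, -154.65713500976562), (344.3374938964844, 218.2321319580078), 8.285164833068848)
-0.01 123 -0.0126 -0.0023 -0.0055 0.0052
-0.005 446 -0.0121 -0.0026 -0.0056 0.0055
0.0 140 -0.0119 -0.0053 -0.0058 0.0057
0.005 158 -0.0121 -0.0057 -0.006 0.0059
0.01 115 -0.0122 -0.0057 -0.0062 0.0061
0.015 104 -0.0123 -0.0056 -0.0064 0.0063
0.02 119 -0.012 -0.0057 -0.0065 0.0064
0.025 146 -0.0092 -0.0065 -0.0052 0.0045
0.03 23 -0.0089 -0.0082 -0.0052 0.0046
0.04 18 -0.0048 -0.004 -0.0031 0.0025
0.045 37 -0.0047 -0.0038 -0.0039 0.0032
0.05 37 -0.0049 -0.0037 -0.004 0.0032
0.055 5 -0.0044 -0.0038 -0.004 0.0033
```

View pics/w3z.png

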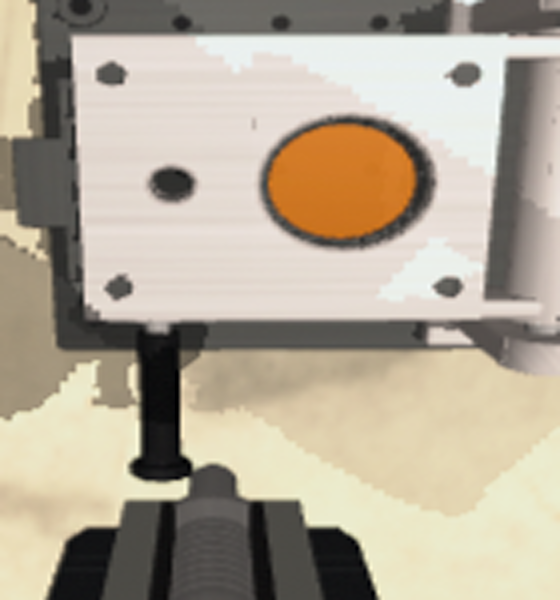

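```bash
python3 - <<'E'
from h import *
plan([.5389,-.1356,.170],np.radians(8.15),3,0)
E
```

```text
dpos [-0.0156  0.0554 -0.0494] rot deg [-0.46  0.07  0.47]
{"travel":[-0.0638, 0.0542, -0.0088],"rotation":[-0.0051, 0.0007, 0.0053],"hand":0},{"travel":[-0.0637, 0.0544, -0.0086],"rotation":[-0.0051, 0.0007, 0.0053],"hand":0},{"travel":[-0.0635, 0.0546, -0.0085],"rotation":[-0.0051, 0.0007, 0.0053],"hand":0},
```

Emit:
arm_command(
  steps=[
    {"travel":[-0.0638,0.03,-0.0088],"rotation":[-0.005,0,0.005],"hand":0},
    {"travel":[-0.0637,0.06,-0.0086],"rotation":[-0.005,0,0.005],"hand":0},
    {"travel":[-0.0635,0.07,-0.0085],"rotation":[-0.005,0,0.005],"hand":0},
    {"travel":[0,0,0],"rotation":[0,0,0],"hand":0},
    {"travel":[0,0,0],"rotation":[0,0,0],"hand":0},
  ],
)

```text
time: 5.92
eef_pos: [0.5347, -0.135, 0.1657]
tcp_rot: [0.534, -0.466, 0.463, -0.532]
contact_force: [-0.7, 0.3, -0.6]
opening: 0.125
```

```bash
python3 - <<'E'
from h import *
s=ctrl.get_state();print(s['time'],s['eef_pos'],s['contact_force'])
plan([.5389,-.1356,.158],np.radians(8.15),1,0)
E
```

```text
5.925 [ 0.53470562 -0.13500363  0.16574515] [-0.74229404  0.27998824 -0.58943745]
dpos [ 0.0042 -0.0006 -0.0077] rot deg [ 0.26 -0.26 -0.1 ]
{"travel":[0.0039, 0.0257, 0.0137],"rotation":[0.0087, -0.0087, -0.0033],"hand":0},
```

Emit:
arm_command(
  steps=[
    {"travel":[0.004,0.026,0.0137],"rotation":[0.009,-0.009,-0.003],"hand":0},
    {"travel":[0,0,0],"rotation":[0,0,0],"hand":0},
  ],
)

```text
time: 6.18
eef_pos: [0.5399, -0.1368, 0.1584]
tcp_rot: [-0.534, 0.462, -0.464, 0.534]
contact_force: [-0.8, -0.1, -0.6]
opening: 0.121
```

```bash
python3 - <<'E'
from h import *
s=ctrl.get_state();print(s['time'],s['eef_pos'],s['contact_force'])
img,d,p,E=cam('wrist','w4.png')
W=cloud(d,p,E);np.savez('w4.npz',W=W,E=E,img=img)
u,v=proj([.5384,-.135,.085],p,E);print(u,v)
T=E@np.linalg.inv(np.array(p['tool_from_camera']))
tip=(T@[-.0007,.0625,-.0004,1])[:3];print(tip,proj(tip,p,E))
u,v=int(u),int(v);cv2.imwrite('pics/w4z.png',cv2.resize(img[v-50:v+70,u-60:u+60],None,fx=5,fy=5,interpolation=cv2.INTER_CUBIC)); print(u-60,v-50)
plan([.5389,-.1356,.158],np.radians(8.15),1,0)
E
```

```text
6.175 [ 0.53986408 -0.13680223  0.15842041] [-0.76604513 -0.06757597 -0.64897877]
256.6205249124758 206.6066492608754
[ 0.53952532 -0.13622549  0.09591879] (np.float64(257.96791829916185), np.float64(214.2163352183325))
196 156
dpos [-0.0012  0.0013 -0.0009] rot deg [-0.17 -0.04  0.1 ]
{"travel":[-0.0049, 0.0031, -0.0033],"rotation":[-0.0056, -0.0012, 0.0034],"hand":0},
```

View pics/w4z.png

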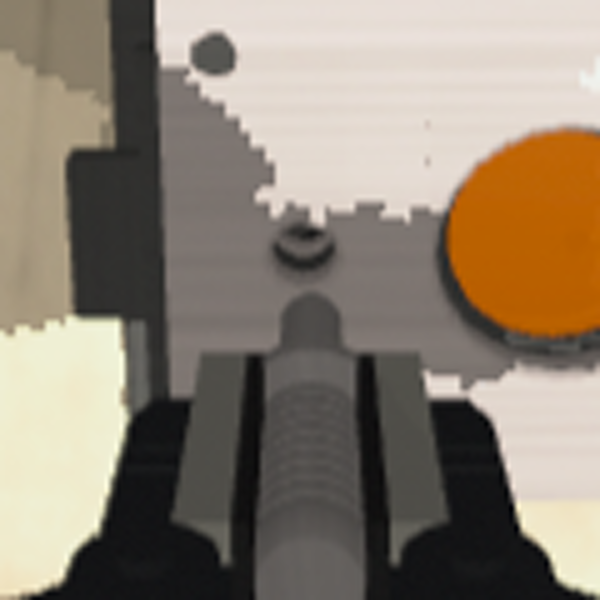

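```bash
python3 - <<'E'
from h import *
f=np.load('w4.npz');W,E,img=f['W'],f['E'],f['img'];p=ctrl.camera_params('wrist')
T=E@np.linalg.inv(np.array(p['tool_from_camera']))
Q=(W-T[:3,3])@T[:3,:3]
for v in range(211,245,2):
    row=Q[v]; k=[u for u in range(248,268) if abs(row[u,2])<.01 and row[u,1]<.064]
    if k: q=row[k]; print(v,k[0],k[-1],np.median(q[:,0]).round(4),q[:,0].min().round(4),np.median(q[:,1]).round(4),((q[:,2].min()+q[:,2].max())/2).round(4))
def pt(x,y,z): return np.round(proj((T@[x,y,z,1])[:3],p,E),1)
for ax in (-.0007,.0005,.0015): print(ax,'tip edge',pt(ax-.0018,.0625,-.0004),'taper start edge',pt(ax-.004,.0565,-.0004),'collar',pt(ax-.0085,.0325,-.0004))
print(img[195:225,257].tolist() and [int(t.max()) for t in img[195:225,257]])
# hole rim
def ray(u,v,zz):
    r=E[:3,:3]@np.array([(u-p['cx'])/p['fx'],(v-p['cy'])/p['fy'],1]); t=(zz-E[2,3])/r[2]; return E[:3,3]+t*r
g=img.max(2).astype(np.uint8)
for v in range(196,214): print(v,[int(a) for a in g[v,246:268]])
E
```

```text
215 255 261 -0.0033 -0.0039 0.055 -0.0004
217 253 263 -0.0033 -0.0039 0.0516 -0.0004
219 252 263 -0.0032 -0.004 0.0486 -0.0007
221 252 263 -0.0032 -0.0037 0.0455 -0.0007
223 252 263 -0.0032 -0.0082 0.0425 -0.0007
225 250 265 -0.0078 -0.0082 0.0294 -0.0007
227 248 267 -0.007 -0.0098 0.0286 -0.0007
229 248 267 -0.0057 -0.0088 0.0287 -0.0007
231 248 267 -0.0046 -0.0074 0.0283 -0.0007
233 248 267 -0.0051 -0.0067 0.0249 -0.0007
235 248 267 -0.0046 -0.0058 0.0234 -0.0007
237 248 267 -0.0046 -0.0056 0.021 -0.0007
239 248 267 -0.0047 -0.0055 0.0184 -0.0007
241 248 267 -0.0049 -0.0058 0.016 -0.0007
243 248 267 -0.0046 -0.0061 0.0143 -0.0007
-0.0007 tip edge [258.  211.8] taper start edge [258.  212.1] collar [258.  220.6]
0.0005 tip edge [258.  213.4] taper start edge [258.  213.8] collar [258.  222.5]
0.0015 tip edge [258.  214.8] taper start edge [258.  215.2] collar [258.  224.1]
[224, 222, 171, 121, 120, 112, 78, 34, 43, 83, 101, 101, 71, 38, 44, 80, 97, 103, 115, 99, 79, 79, 79, 79, 79, 78, 79, 79, 80, 80]
196 [123, 171, 175, 174, 221, 222, 223, 179, 173, 219, 222, 222, 223, 223, 223, 22
[... 1180 characters left out ...]
, 71, 59, 40, 37, 48, 80, 103, 114, 123, 124, 125]
208 [122, 123, 119, 113, 101, 85, 56, 44, 40, 38, 38, 38, 38, 41, 43, 70, 92, 110, 116, 123, 123, 124]
209 [124, 124, 123, 116, 112, 94, 84, 73, 55, 45, 43, 44, 43, 60, 79, 88, 104, 115, 120, 125, 125, 126]
210 [126, 126, 125, 121, 118, 102, 95, 92, 85, 82, 73, 80, 82, 87, 94, 97, 113, 118, 124, 126, 126, 127]
211 [126, 126, 125, 124, 121, 114, 107, 97, 96, 97, 93, 97, 97, 95, 102, 111, 118, 122, 125, 126, 126, 126]
212 [124, 125, 124, 125, 124, 118, 117, 112, 108, 101, 102, 103, 104, 111, 114, 118, 121, 124, 124, 126, 126, 125]
213 [124, 125, 123, 123, 123, 122, 120, 121, 118, 114, 114, 115, 116, 120, 121, 121, 122, 124, 124, 124, 124, 125]
```

```bash
python3 - <<'E'
from h import *
f=np.load('w4.npz');W,E,img=f['W'],f['E'],f['img'];p=ctrl.camera_params('wrist')
T=E@np.linalg.inv(np.array(p['tool_from_camera']))
def ray(u,v,zz):
    r=E[:3,:3]@np.array([(u-p['cx'])/p['fx'],(v-p['cy'])/p['fy'],1]); t=(zz-E[2,3])/r[2]; return E[:3,3]+t*r
h=ray(256.5,205.3,.085);print('hole',h)
Rz=yawR(np.radians(8.15));tcp=h-Rz@[.0007,0,-.0006];print('tcp',tcp)
f3=np.load('w3.npz');E3,im3=f3['E'],f3['img'];T3=E3@np.linalg.inv(np.array(p['tool_from_camera']))
# check pin silhouette in w3
def pt3(x,y,z): return np.round(proj((T3@[x,y,z,1])[:3],p,E3),1)
for ax in(-.0007,.0007): print(pt3(ax-.0018,.0625,-.0005),pt3(ax-.004,.0565,-.0005),pt3(ax-.0085,.0325,-.0005))
print([int(a.max()) for a in im3[208:232,258]])
plan([tcp[0],tcp[1],.154],np.radians(8.15),1,0)
E
```

```text
hole [ 0.53817391 -0.13401647  0.085     ]
tcp [ 0.53866862 -0.13323848  0.085     ]
[257.8 211.8] [257.8 212.1] [257.8 220.6]
[257.8 213.7] [257.8 214.1] [257.8 222.8]
[236, 236, 236, 236, 236, 236, 172, 75, 75, 76, 77, 76, 77, 76, 76, 76, 77, 84, 94, 99, 99, 99, 99, 100]
dpos [-0.0014  0.0037 -0.0049] rot deg [-0.17 -0.04  0.1 ]
{"travel":[-0.0129, 0.0164, -0.003],"rotation":[-0.0056, -0.0012, 0.0034],"hand":0},
```

Emit:
arm_command(
  steps=[
    {"travel":[-0.012,0.022,-0.003],"rotation":[-0.005,0,0.003],"hand":0},
    {"travel":[0,0,0],"rotation":[0,0,0],"hand":0},
    {"travel":[0,0,0],"rotation":[0,0,0],"hand":0},
  ],
)

```text
time: 6.6
eef_pos: [0.5391, -0.1338, 0.1525]
tcp_rot: [-0.534, 0.463, -0.464, 0.534]
contact_force: [-0.4, 0.0, -0.8]
opening: 0.121
```

```bash
python3 - <<'E'
from h import *
s=ctrl.get_state();print(s['time'],s['eef_pos'],s['contact_force'])
img,d,p,E=cam('wrist','w5.png')
u,v=256,206;cv2.imwrite('pics/w5z.png',cv2.resize(img[v-50:v+70,u-60:u+60],None,fx=5,fy=5,interpolation=cv2.INTER_CUBIC))
plan([.5387,-.1334,.148],np.radians(8.15),1,0)
E
```

```text
6.6 [ 0.53909388 -0.13377637  0.15250206] [-0.44676338  0.02366994 -0.81423318]
dpos [-0.0003  0.0003 -0.0044] rot deg [-0.06 -0.06  0.03]
{"travel":[-0.0011, 0.0146, -0.0009],"rotation":[-0.0019, -0.002, 0.0011],"hand":0},
```

View pics/w5z.png

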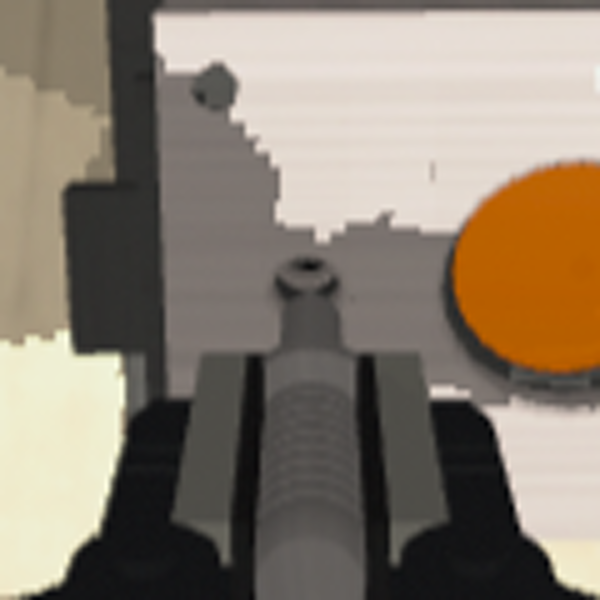

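```bash
python3 - <<'E'
from h import *
s=ctrl.get_state();p=ctrl.camera_params('wrist')
img=cv2.imread('pics/w5.png')
T=np.eye(4);T[:3,:3]=R.from_quat(s['tcp_rot']).as_matrix();T[:3,3]=s['eef_pos'];E=T@np.array(p['tool_from_camera'])
g=img.max(2)
for v in range(203,222): print(v,[int(a) for a in g[v,248:270]])
def ray(u,v,zz):
    r=E[:3,:3]@np.array([(u-p['cx'])/p['fx'],(v-p['cy'])/p['fy'],1]); t=(zz-E[2,3])/r[2]; return E[:3,3]+t*r
for u,v in [(257,211),(257,212),(257,213)]: print(ray(u,v,.085),'TCP for that',ray(u,v,.085)-yawR(np.radians(8.15))@[.0007,0,-.0006])
def pt(x,y,z): return np.round(proj((T@[x,y,z,1])[:3],p,E),1)
for y in (.0625,.0675):print(pt(.0007-.0018,y,-.0006),pt(.0007+.0018,y,-.0006),pt(.0007,y,-.0006))
# projected hole circle for candidates
for hy in (-.1350,-.1340,-.133): print(hy,[np.round(proj([.5382,hy+o,.085],p,E),1) for o in(-.00475,0,.00475)])
E
```

```text
203 [122, 122, 122, 122, 121, 121, 121, 121, 121, 121, 121, 217, 222, 222, 136, 121, 121, 121, 122, 123, 121, 121]
204 [122, 121, 122, 121, 121, 121, 121, 121, 120, 120, 121, 167, 171, 171, 127, 121, 121, 121, 121, 121, 121, 121]
205 [122, 122, 122, 122, 122, 122, 122, 122, 122, 122, 121, 122, 122, 122, 122, 122, 121, 121, 123, 123, 123, 122]
206 [123, 123, 123, 123, 123, 123, 123, 120, 120, 121, 120, 123, 124, 123, 124, 124, 124, 123, 124, 124, 124, 124]
207 [125, 124, 124, 124, 124, 119, 114, 97, 95, 89, 98, 102, 115, 121, 124, 125, 124, 124, 125, 125, 125, 125]
208 [124, 125, 125, 120, 115, 101, 80, 64, 58, 41, 52, 54, 74, 107, 118, 125, 124, 125, 126, 127, 126, 126]
209 [124, 125, 123, 112, 101, 93, 75, 59, 38, 17, 15, 42, 76, 97, 107, 119, 124, 124, 126, 126, 125, 125]
210 [124, 124, 115, 101, 103, 96, 92, 86, 80, 78, 76, 82, 95, 98, 100, 111, 119, 124, 125, 124, 124, 125]
211 [125, 123, 112, 71, 88, 105, 100, 98, 97, 97, 97, 96, 102, 111, 75, 89, 115, 124, 125, 125, 125, 125]
212 [125, 120, 103, 49, 55, 83, 99, 107, 106, 105, 104, 111, 93, 83, 43, 63, 111, 123, 126, 127, 126, 1
[... 810 characters left out ...]
 125, 124, 125]
221 [124, 124, 123, 124, 89, 73, 75, 76, 78, 80, 78, 78, 77, 77, 76, 73, 107, 122, 124, 124, 124, 124]
[ 0.53784451 -0.13278267  0.085     ] TCP for that [ 0.53833922 -0.13200468  0.085     ]
[ 0.53794966 -0.13352969  0.085     ] TCP for that [ 0.53844436 -0.1327517   0.085     ]
[ 0.53805504 -0.1342784   0.085     ] TCP for that [ 0.53854974 -0.13350041  0.085     ]
[257.7 213.7] [257.7 218.5] [257.7 216.1]
[257.7 210.9] [257.7 215.7] [257.7 213.3]
-0.135 [array([256.1, 220.1]), array([257.1, 214. ]), array([258. , 207.7])]
-0.134 [array([256.3, 218.8]), array([257.3, 212.7]), array([258.2, 206.4])]
-0.133 [array([256.5, 217.5]), array([257.5, 211.4]), array([258.4, 205.1])]
```

Emit:
arm_command(
  steps=[
    {"travel":[0,0.02,-0.001],"rotation":[-0.002,-0.002,0.001],"hand":0},
    {"travel":[0,0.02,0],"rotation":[0,0,0],"hand":0},
    {"travel":[0,0,0],"rotation":[0,0,0],"hand":0},
  ],
)

```text
time: 7.02
eef_pos: [0.5386, -0.1338, 0.1396]
tcp_rot: [0.534, -0.463, 0.463, -0.534]
contact_force: [0.3, -0.7, 0.4]
opening: 0.119
```

```bash
python3 - <<'E'
from h import *
s=ctrl.get_state();print(s['time'],s['eef_pos'],s['contact_force'],s['wrist_torque'])
img,d,p,E=cam('wrist','w6.png')
u,v=256,206;cv2.imwrite('pics/w6z.png',cv2.resize(img[v-50:v+70,u-60:u+60],None,fx=5,fy=5,interpolation=cv2.INTER_CUBIC))
plan([.5387,-.1338,.130],np.radians(8.15),1,0)
E
```

```text
7.025 [ 0.53863115 -0.13381194  0.13955756] [ 0.30704175 -0.69695728  0.41964587] [-0.03016604  0.00886541  0.02671472]
dpos [-0.0001  0.     -0.0098] rot deg [-0.01  0.01  0.02]
{"travel":[-0.0002, 0.0328, -0.0002],"rotation":[-0.0004, 0.0003, 0.0008],"hand":0},
```

View pics/w6z.png

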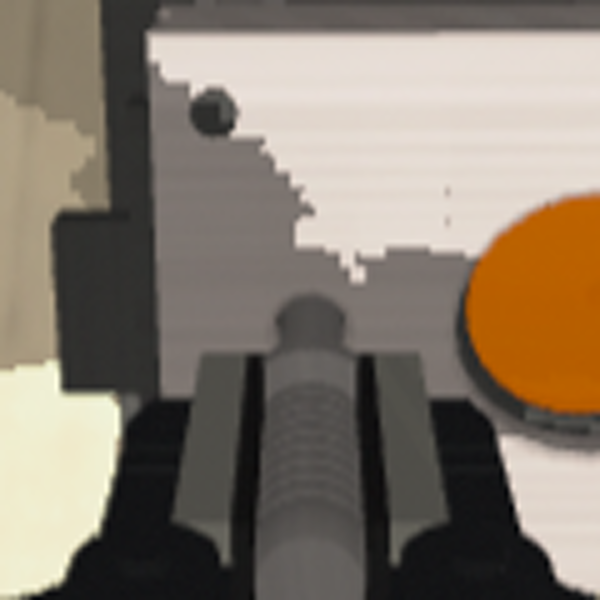

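Emit:
arm_command(
  steps=[
    {"travel":[0,0.02,0],"rotation":[0,0,0],"hand":0},
    {"travel":[0,0.015,0],"rotation":[0,0,0],"hand":0},
    {"travel":[0,0,0],"rotation":[0,0,0],"hand":0},
  ],
)

```text
time: 7.45
eef_pos: [0.5388, -0.1338, 0.1286]
tcp_rot: [0.534, -0.463, 0.463, -0.534]
contact_force: [-0.3, -1.0, -1.0]
opening: 0.123
```

Emit:
arm_command(
  steps=[
    {"travel":[0,0.017,0],"rotation":[0,0,0],"hand":0},
    {"travel":[0,0.012,0],"rotation":[0,0,0],"hand":0},
    {"travel":[0,0,0],"rotation":[0,0,0],"hand":0},
  ],
)

```text
time: 7.82
eef_pos: [0.5388, -0.1339, 0.1193]
tcp_rot: [0.534, -0.463, 0.463, -0.534]
contact_force: [0.0, 0.7, -0.1]
opening: 0.12
```

Emit:
arm_command(
  steps=[
    {"travel":[0,0.007,0],"rotation":[0,0,0],"hand":0},
    {"travel":[0,0.003,0],"rotation":[0,0,0],"hand":0},
    {"travel":[0,0,0],"rotation":[0,0,0],"hand":0},
  ],
)

```text
time: 8.2
eef_pos: [0.5391, -0.134, 0.1169]
tcp_rot: [0.534, -0.463, 0.463, -0.534]
contact_force: [0.1, -0.3, -0.9]
opening: 0.118
```

```bash
python3 - <<'E'
from h import *
s=ctrl.get_state();print(s['time'],s['eef_pos'],s['contact_force'],s['wrist_torque'])
img,d,p,E=cam('wrist','w7.png')
u,v=256,206;cv2.imwrite('pics/w7z.png',cv2.resize(img[v-50:v+70,u-60:u+60],None,fx=5,fy=5,interpolation=cv2.INTER_CUBIC))
E
```

```text
8.2 [ 0.5390592  -0.13398021  0.1168517 ] [ 0.06622723 -0.31419532 -0.91458334] [-0.06528105 -0.03346296 -0.02052018]
```

View pics/w7z.png

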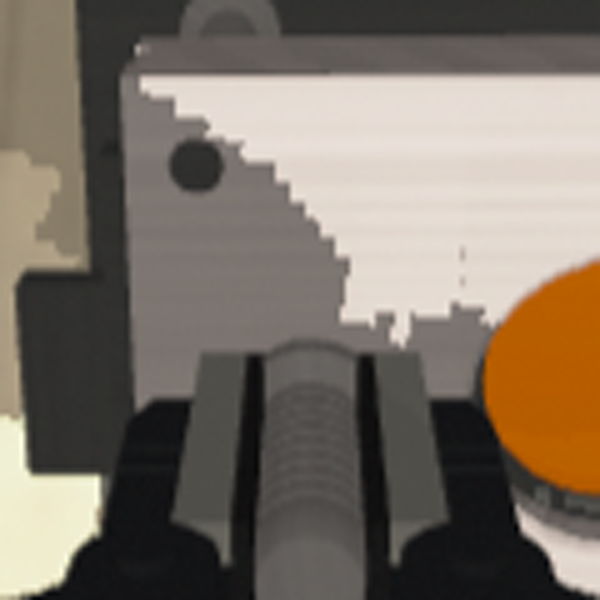

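Emit:
arm_command(
  steps=[
    {"travel":[0,0.006,0],"rotation":[0,0,0],"hand":0},
    {"travel":[0,0.003,0],"rotation":[0,0,0],"hand":0},
  ],
)

```text
time: 8.5
eef_pos: [0.5393, -0.1341, 0.1168]
tcp_rot: [0.535, -0.463, 0.463, -0.534]
contact_force: [-1.9, 1.6, 3.5]
opening: 0.123
```

Emit:
arm_command(
  steps=[
    {"travel":[0,0,0],"rotation":[0,0,0],"hand":0},
    {"travel":[0,0,0],"rotation":[0,0,0],"hand":0.25},
    {"travel":[0,0,0],"rotation":[0,0,0],"hand":0.4},
    {"travel":[0,0,0],"rotation":[0,0,0],"hand":0.4},
    {"travel":[0,-0.05,0],"rotation":[0,0,0],"hand":0.4},
    {"travel":[0,-0.1,0],"rotation":[0,0,0],"hand":0.4},
    {"travel":[0,-0.15,0],"rotation":[0,0,0],"hand":0.4},
    {"travel":[0.1,-0.1,0],"rotation":[0,0,0],"hand":0.4},
    {"travel":[0.1,0,0],"rotation":[0,0,0],"hand":0.4},
    {"travel":[0,0,0],"rotation":[0,0,0],"hand":0.4},
  ],
)

```text
time: 9.75
eef_pos: [0.5489, -0.1948, 0.2458]
tcp_rot: [-0.534, 0.461, -0.465, 0.535]
contact_force: [-0.3, 0.8, 0.2]
opening: 0.398
```

```bash
python3 - <<'E'
from h import *
s=ctrl.get_state();print(s['time'],s['eef_pos'],s['contact_force'],s['wrist_torque'])
img,d,p,E=cam('wrist','w8.png');W=cloud(d,p,E);np.savez('w8.npz',W=W,E=E,img=img)
x,y,z=W[...,0],W[...,1],W[...,2]
m=(x>.52)&(x<.56)&(y>-.155)&(y<-.115)&(z>.112)&(z<.13);print(m.sum(),W[m].mean(0),W[m].max(0),W[m].min(0))
vv=np.mgrid[:384,:512][0]
rod=(z>.06)&(z<.09)&(x<.58)&(y<-.178)&(y>-.24)&(vv<220);P=W[rod]
pf=np.polyfit(P[:,1],P[:,0],1);print('rod',len(P),P.min(0),P.max(0),np.degrees(np.arctan(-pf[0])),np.polyval(pf,[-.20,-.203,-.21]),np.percentile(P[:,2],[50,95]))
E
```

```text
9.75 [ 0.54893453 -0.19475729  0.24582869] [-0.2598542   0.76978862  0.24959946] [-0.00139976  0.01927948 -0.02951211]
168 [ 0.53845892 -0.13423447  0.12059037] [ 0.54405451 -0.12857241  0.12254246] [ 0.53271033 -0.14014634  0.11378425]
rod 480 [ 0.53605264 -0.22992338  0.07194866] [ 0.5550563  -0.17842313  0.08397347] 8.292469874395712 [0.54357204 0.54400929 0.54502954] [0.07924338 0.08188268]
```

View pics/w8.png

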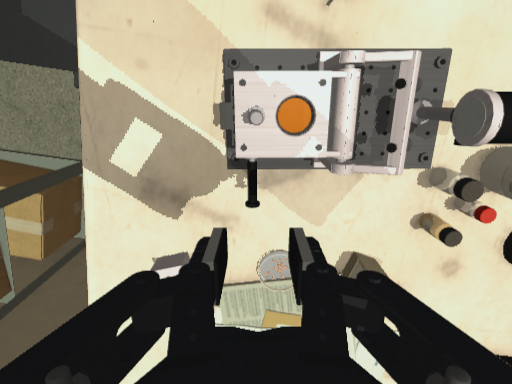

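```bash
python3 - <<'E'
from h import *
plan([.5440,-.2026,.12],np.radians(8.15),3,0.4)
E
```

```text
dpos [-0.005  -0.0087 -0.126 ] rot deg [-0.29  0.15  0.24]
{"travel":[0.0081, 0.14, -0.0076],"rotation":[-0.0032, 0.0016, 0.0026],"hand":0.4},{"travel":[0.0083, 0.14, -0.0074],"rotation":[-0.0032, 0.0016, 0.0026],"hand":0.4},{"travel":[0.0085, 0.14, -0.0072],"rotation":[-0.0032, 0.0016, 0.0026],"hand":0.4},
```

Emit:
arm_command(
  steps=[
    {"travel":[0.008,0.14,-0.007],"rotation":[-0.003,0.002,0.003],"hand":0.4},
    {"travel":[0.008,0.14,-0.007],"rotation":[-0.003,0.002,0.003],"hand":0.4},
    {"travel":[0.008,0.14,-0.007],"rotation":[-0.003,0.002,0.003],"hand":0.4},
    {"travel":[0,0,0],"rotation":[0,0,0],"hand":0.4},
    {"travel":[0,0,0],"rotation":[0,0,0],"hand":0.4},
  ],
)

```text
time: 10.42
eef_pos: [0.5457, -0.1987, 0.1209]
tcp_rot: [-0.534, 0.461, -0.464, 0.536]
contact_force: [0.9, 0.3, 0.6]
opening: 0.399
```

```bash
python3 - <<'E'
from h import *
s=ctrl.get_state();print(s['time'],s['eef_pos'],s['contact_force'])
img,d,p,E=cam('wrist','w9.png')
plan([.5440,-.2026,.081],np.radians(8.15),2,0.35)
E
```

```text
10.425 [ 0.54566452 -0.19865159  0.12092596] [0.939061   0.3172377  0.61948644]
dpos [-0.0014 -0.0041 -0.0398] rot deg [-0.23  0.14 -0.01]
{"travel":[0.0064, 0.0663, -0.0036],"rotation":[-0.0038, 0.0024, -0.0001],"hand":0.35},{"travel":[0.0064, 0.0663, -0.0035],"rotation":[-0.0038, 0.0024, -0.0001],"hand":0.35},
```

View pics/w9.png

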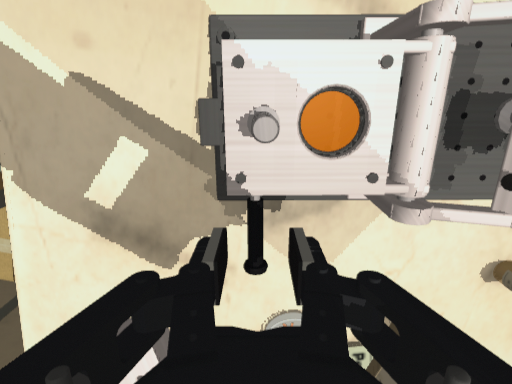

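Emit:
arm_command(
  steps=[
    {"travel":[0.007,0.066,-0.004],"rotation":[-0.004,0.002,0],"hand":0.35},
    {"travel":[0.007,0.064,-0.004],"rotation":[-0.004,0.002,0],"hand":0.35},
    {"travel":[0,0,0],"rotation":[0,0,0],"hand":0.35},
    {"travel":[0,0,0],"rotation":[0,0,0],"hand":0.35},
  ],
)

```text
time: 10.98
eef_pos: [0.5455, -0.204, 0.0824]
tcp_rot: [-0.534, 0.461, -0.465, 0.535]
contact_force: [0.4, 0.4, 0.1]
opening: 0.35
```

```bash
python3 - <<'E'
from h import *
s=ctrl.get_state();print(s['time'],s['eef_pos'],s['contact_force'])
plan([.5440,-.2026,.081],np.radians(8.15),1,0.35)
E
```

```text
10.975 [ 0.54549864 -0.20403158  0.08241621] [0.40230613 0.41462696 0.05277381]
dpos [-0.0015  0.0014 -0.0014] rot deg [-0.22  0.03  0.18]
{"travel":[-0.0054, 0.0047, -0.0043],"rotation":[-0.0073, 0.0011, 0.0061],"hand":0.35},
```

Emit:
arm_command(
  steps=[
    {"travel":[-0.004,0.005,-0.004],"rotation":[-0.007,0,0.006],"hand":0.3},
    {"travel":[0,0,0],"rotation":[0,0,0],"hand":0.2},
    {"travel":[0,0,0],"rotation":[0,0,0],"hand":0.1},
    {"travel":[0,0,0],"rotation":[0,0,0],"hand":0},
    {"travel":[0,0,0],"rotation":[0,0,0],"hand":0},
  ],
  grip_force=50,
)

```text
time: 11.6
eef_pos: [0.5448, -0.2032, 0.0818]
tcp_rot: [-0.534, 0.462, -0.464, 0.535]
contact_force: [0.1, 0.4, -1.5]
opening: 0.096
```

```bash
python3 - <<'E'
from h import *
s=ctrl.get_state();print(s['time'],s['eef_pos'],s['contact_force'],s['opening'],s['wrist_torque'])
img,d,p,E=cam('wrist','w10.png')
E
```

```text
11.6 [ 0.54481728 -0.2031978   0.08175094] [ 0.12456041  0.43126354 -1.52937289] 0.09560155919306942 [-0.01572753 -0.04690741  0.02651543]
```

View pics/w10.png

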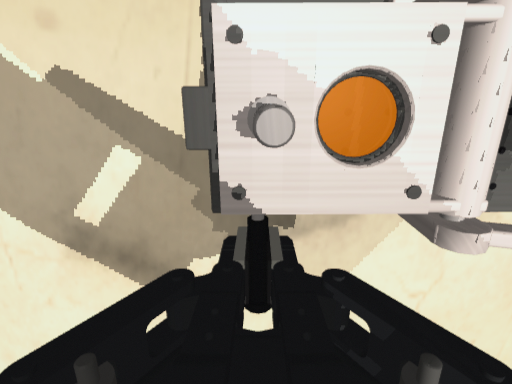

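```bash
cat >> h.py <<'E'
PSI=np.radians(8.15); MX=np.array([np.cos(PSI),np.sin(PSI),0])
START=np.array([.5448,-.2032,.0818]); C=START+.092*MX
def arc(th1,n):
    s=ctrl.get_state(); q=np.array(s['eef_pos'])-C
    a=-q@MX; th0=np.arctan2(q[2],a); print('t',s['time'],'theta',th0,np.degrees(th0),'r',np.hypot(a,q[2]),'F',np.round(s['contact_force'],1),'op',round(s['opening'],3),'lat',q@np.array([-MX[1],MX[0],0]))
    rv=(R.from_quat(s['tcp_rot']).inv()*R.from_matrix(yawR(PSI))).as_rotvec(); print('rot err',np.round(np.degrees(rv),2), np.round(np.degrees(rv)/30/n,4))
    ths=np.linspace(th0,th1,n+1)
    pts=np.stack([-.092*np.cos(ths),.092*np.sin(ths)],1); pts[0]=[-a,q[2]]
    for d in np.diff(pts,axis=0): print('z %.4f y %.4f'%(d[0]/.3,-d[1]/.3))
E
python3 -c "
from h import *
arc(np.radians(30),10)"
```

```text
t 11.65 theta -0.0003643389025990081 -0.020875081431351142 r 0.09196351036520894 F [ 1.1 -0.3 -1.6] op 0.092 lat 1.3060564881150326e-05
rot err [-0.11  0.05  0.07] [-0.0004  0.0002  0.0002]
z 0.0003 y -0.0161
z 0.0013 y -0.0160
z 0.0021 y -0.0159
z 0.0029 y -0.0158
z 0.0037 y -0.0156
z 0.0046 y -0.0154
z 0.0054 y -0.0151
z 0.0061 y -0.0148
z 0.0069 y -0.0145
z 0.0077 y -0.0141
```

Emit:
arm_command(
  steps=[
    {"travel":[0,-0.016,0.0003],"rotation":[0,0,0],"hand":0},
    {"travel":[0,-0.016,0.0013],"rotation":[0,0,0],"hand":0},
    {"travel":[0,-0.016,0.0021],"rotation":[0,0,0],"hand":0},
    {"travel":[0,-0.016,0.003],"rotation":[0,0,0],"hand":0},
    {"travel":[0,-0.0155,0.0037],"rotation":[0,0,0],"hand":0},
    {"travel":[0,-0.0154,0.0046],"rotation":[0,0,0],"hand":0},
  ],
)

```text
time: 12.4
eef_pos: [0.5496, -0.2025, 0.1114]
tcp_rot: [-0.534, 0.462, -0.464, 0.535]
contact_force: [1.9, 0.3, -3.9]
opening: 0.095
```

```bash
python3 -c "
from h import *
arc(np.radians(45),8)"
```

```text
t 12.4 theta 0.32788760782050763 18.78657608275581 r 0.09203196407172821 F [ 1.9  0.3 -3.9] op 0.095 lat 5.267082046548724e-05
rot err [-0.17  0.03  0.08] [-0.0007  0.0001  0.0003]
z 0.0062 y -0.0164
z 0.0070 y -0.0161
z 0.0080 y -0.0156
z 0.0088 y -0.0151
z 0.0097 y -0.0146
z 0.0105 y -0.0140
z 0.0113 y -0.0134
z 0.0120 y -0.0127
```

Tracking well.

Emit:
arm_command(
  steps=[
    {"travel":[0,-0.0164,0.0062],"rotation":[0,0,0],"hand":0},
    {"travel":[0,-0.0161,0.007],"rotation":[0,0,0],"hand":0},
    {"travel":[0,-0.0156,0.008],"rotation":[0,0,0],"hand":0},
    {"travel":[0,-0.0151,0.0088],"rotation":[0,0,0],"hand":0},
    {"travel":[0,-0.0146,0.0097],"rotation":[0,0,0],"hand":0},
    {"travel":[0,-0.014,0.0105],"rotation":[0,0,0],"hand":0},
    {"travel":[0,-0.0134,0.0113],"rotation":[0,0,0],"hand":0},
    {"travel":[0,-0.0127,0.012],"rotation":[0,0,0],"hand":0},
  ],
)

```text
time: 13.4
eef_pos: [0.5728, -0.199, 0.1483]
tcp_rot: [-0.534, 0.462, -0.464, 0.535]
contact_force: [3.8, -1.3, -6.4]
opening: 0.099
```

```bash
python3 -c "
from h import *
arc(np.radians(68),8)
cam('wrist','w11.png')"
```

```text
t 13.4 theta 0.8068154042647212 46.22711751050984 r 0.09208537035162666 F [ 3.8 -1.3 -6.4] op 0.099 lat 0.0001935403196660138
rot err [-0.2   0.02  0.09] [-0.0008  0.0001  0.0004]
z 0.0110 y -0.0096
z 0.0112 y -0.0093
z 0.0116 y -0.0088
z 0.0120 y -0.0082
z 0.0124 y -0.0076
z 0.0128 y -0.0070
z 0.0131 y -0.0064
z 0.0134 y -0.0058
```

View pics/w11.png

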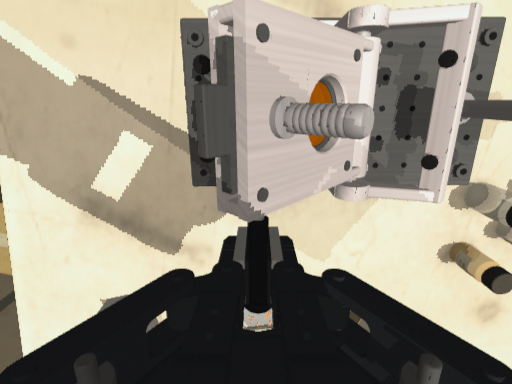

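Emit:
arm_command(
  steps=[
    {"travel":[0,-0.0096,0.011],"rotation":[0,0,0],"hand":0},
    {"travel":[0,-0.0093,0.0112],"rotation":[0,0,0],"hand":0},
    {"travel":[0,-0.0088,0.0116],"rotation":[0,0,0],"hand":0},
    {"travel":[0,-0.0082,0.012],"rotation":[0,0,0],"hand":0},
    {"travel":[0,-0.0076,0.0124],"rotation":[0,0,0],"hand":0},
    {"travel":[0,-0.007,0.0128],"rotation":[0,0,0],"hand":0},
    {"travel":[0,-0.0064,0.0131],"rotation":[0,0,0],"hand":0},
    {"travel":[0,-0.0058,0.0134],"rotation":[0,0,0],"hand":0},
  ],
)

```text
time: 14.45
eef_pos: [0.6027, -0.1946, 0.1676]
tcp_rot: [0.534, -0.463, 0.463, -0.534]
contact_force: [1.1, -0.6, -5.0]
opening: 0.098
```

```bash
python3 -c "
from h import *
arc(np.radians(84),6)"
```

```text
t 14.45 theta 1.1988319912350642 68.68801344303368 r 0.09205473698381697 F [ 1.1 -0.6 -5. ] op 0.098 lat 0.00031654399374636755
rot err [-0.01  0.03  0.03] [-0.      0.0002  0.0002]
z 0.0129 y -0.0045
z 0.0130 y -0.0041
z 0.0132 y -0.0035
z 0.0133 y -0.0029
z 0.0135 y -0.0023
z 0.0135 y -0.0017
```

Emit:
arm_command(
  steps=[
    {"travel":[0,-0.0045,0.0129],"rotation":[0,0,0],"hand":0},
    {"travel":[0,-0.004,0.013],"rotation":[0,0,0],"hand":0},
    {"travel":[0,-0.0033,0.0132],"rotation":[0,0,0],"hand":0},
    {"travel":[0,-0.0027,0.0133],"rotation":[0,0,0],"hand":0},
    {"travel":[0,-0.002,0.0135],"rotation":[0,0,0],"hand":0},
    {"travel":[0,-0.0014,0.0125],"rotation":[0,0,0],"hand":0},
    {"travel":[0,0,0],"rotation":[0,0,0],"hand":0},
    {"travel":[0,0,0],"rotation":[0,0,0],"hand":0},
  ],
)

```text
time: 15.45
eef_pos: [0.6273, -0.191, 0.1734]
tcp_rot: [0.535, -0.463, 0.463, -0.534]
contact_force: [0.4, -1.6, -4.0]
opening: 0.09
```

```bash
python3 - <<'E'
from h import *
arc(np.radians(90),2)
img,d,p,E=cam('wrist','w12.png');W=cloud(d,p,E);np.savez('w12.npz',W=W,E=E,img=img)
img,d,p,E=cam('scene','s12.png');Ws=cloud(d,p,E);np.savez('s12.npz',W=Ws,E=E,img=img)
cv2.imwrite('pics/s12z.png',cv2.resize(img[120:250,180:310],None,fx=4.5,fy=4.5,interpolation=cv2.INTER_CUBIC))
E
```

```text
t 15.45 theta 1.4776332454045835 84.66214862990128 r 0.09203503506937638 F [ 0.4 -1.6 -4. ] op 0.09 lat 0.0004059663343747077
rot err [0.11 0.04 0.01] [0.0018 0.0007 0.0001]
z 0.0143 y -0.0009
z 0.0143 y -0.0003
```

View pics/w12.png

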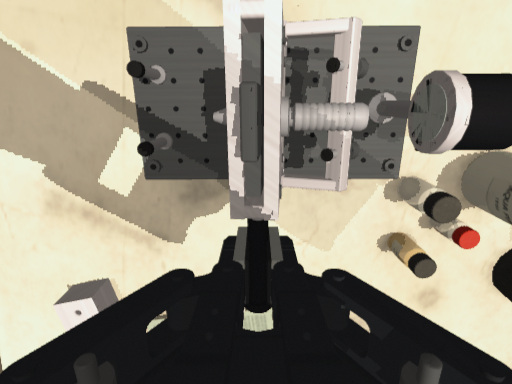

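View pics/s12z.png

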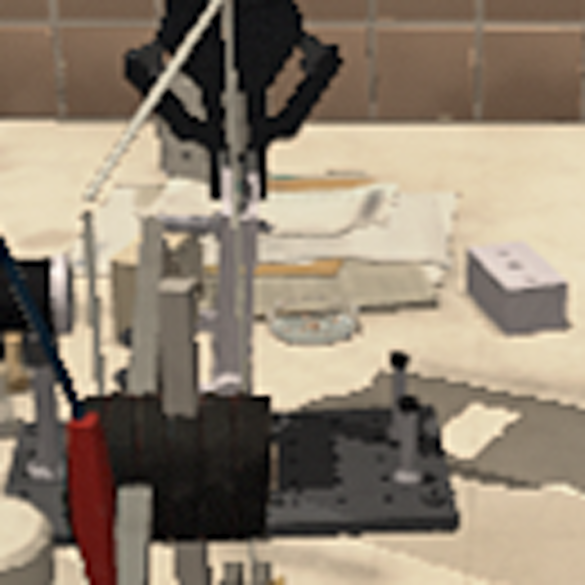

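Emit:
arm_command(
  steps=[
    {"travel":[0,-0.0006,0.0095],"rotation":[0,0,0],"hand":0},
    {"travel":[0,-0.0004,0.0095],"rotation":[0,0,0],"hand":0},
    {"travel":[0,0,0.0075],"rotation":[0,0,0],"hand":0},
    {"travel":[0,0,0],"rotation":[0,0,0],"hand":0},
    {"travel":[0,0,0],"rotation":[0,0,0],"hand":0},
  ],
)

```text
time: 16.18
eef_pos: [0.6356, -0.1897, 0.1738]
tcp_rot: [0.535, -0.463, 0.463, -0.534]
contact_force: [0.7, -0.8, -3.7]
opening: 0.092
```

```bash
python3 - <<'E'
from h import *
arc(np.radians(90),1)
MY=np.array([-MX[1],MX[0],0]);H=np.array([.6256,-.1220,.075])
img,d,p,E=cam('wrist','w13.png');W=cloud(d,p,E);np.savez('w13.npz',W=W,E=E,img=img)
for n in('wrist','scene','top'):
    if n!='wrist':
        img,d,p,E=cam(n,n+'13.png');W=cloud(d,p,E)
    P=W.reshape(-1,3);P=P[~np.isnan(P[:,0])]-H
    Q=np.stack([P@MX,P@MY,P[:,2]],1)
    # flap region
    f=Q[(abs(Q[:,0])<.03)&(abs(Q[:,1])<.037)&(Q[:,2]>.02)&(Q[:,2]<.13)]
    print(n,'flap pts',len(f))
    for lo in np.arange(.02,.13,.01):
        q=f[(f[:,2]>=lo)&(f[:,2]<lo+.01)]
        if len(q)>3: print('  z%.2f n%d x %s y %s'%(lo,len(q),np.percentile(q[:,0],[2,50,98]).round(4),np.percentile(q[:,1],[2,98]).round(3)))
    pin=Q[(Q[:,0]>.014)&(Q[:,0]<.048)&(abs(Q[:,1])<.012)&(Q[:,2]>.06)&(Q[:,2]<.11)]
    for lo in np.arange(.012,.05,.004):
        q=pin[(pin[:,0]>=lo)&(pin[:,0]<lo+.004)]
        if len(q)>3: print('  pin x%.3f n%d topz %.4f med %.4f'%(lo,len(q),np.percentile(q[:,2],95),np.median(q[:,2])))
E
```

```text
t 16.175 theta 1.568489935800798 89.86785353013117 r 0.09204499767905268 F [ 0.7 -0.8 -3.7] op 0.092 lat 0.00045625592333020627
rot err [0.12 0.04 0.  ] [0.0039 0.0014 0.0001]
z 0.0007 y 0.0001
wrist flap pts 12704
  z0.05 n6 x [0.0033 0.0033 0.0033] y [0.027 0.033]
  z0.06 n33 x [0.0033 0.0033 0.0034] y [0.016 0.032]
  z0.07 n28 x [0.0033 0.0035 0.0035] y [-0.034  0.003]
  z0.08 n432 x [-0.02    0.0032  0.028 ] y [-0.034  0.034]
  z0.09 n1706 x [-0.0161  0.0151  0.0293] y [-0.034  0.034]
  z0.10 n7878 x [-0.0105 -0.0009  0.0091] y [-0.036  0.036]
  z0.11 n1179 x [-0.0036 -0.0008  0.0022] y [-0.029  0.028]
  z0.12 n1442 x [-0.0035 -0.0007  0.0022] y [-0.012  0.012]
  pin x0.012 n133 topz 0.0936 med 0.0916
  pin x0.016 n257 topz 0.0940 med 0.0925
  pin x0.020 n246 topz 0.0939 med 0.0923
  pin x0.024 n266 topz 0.0937 med 0.0922
  pin x0.028 n251 topz 0.0938 med 0.0924
  pin x0.032 n250 topz 0.0939 med 0.0923
  pin x0.036 n261 topz 0.0938 med 0.0922
  pin x0.040 n255 topz 0.0940 med 0.0925
  pin x0.044 n63 topz 0.0930 med 0.0919
scene flap pts 124
  z0.02 n6 x [-0.0098 -0.0097 -0.0007] y [-0.031  0.036]
  z0.07 n6 x [-0.0095 -0.0094 -0.0093] y [-0.014  0.029]
  z0.08 n36 x [-0.0174  0.0153  0.0299] y [-0.021  0.009]
  z0.09 n22 x [-0.0104  0.0045  0.0289] y [-0.035  0.036]
  z0.10 n39 x [-0.0027  0.0062  0.0097] y [-0.034  0.034]
  z0.11 n9 x [-0.0014 -0.0011  0.0014] y [-0.009  0.014]
  z0.12 n5 x [-0.0015  0.0009  0.0012] y [-0.006  0.015]
  pin x0.012 n4 topz 0.0883 med 0.0862
  pin x0.016 n6 topz 0.0909 med 0.0889
  pin x0.020 n7 topz 0.0904 med 0.0865
  pin x0.024 n8 topz 0.0908 med 0.0879
  pin x0.028 n4 topz 0.0905 med 0.0882
  pin x0.032 n4 topz 0.0906 med 0.0880
top flap pts 0
```

View pics/w13.png

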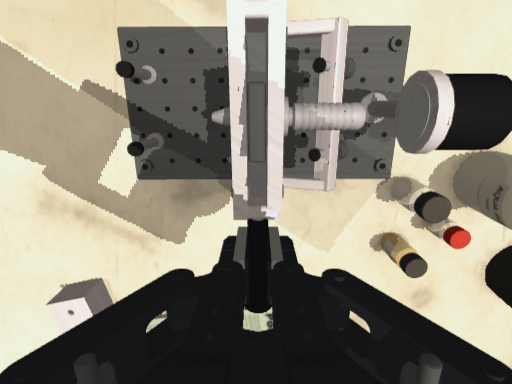

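```bash
python3 - <<'E'
from h import *
f=np.load('w13.npz');W=f['W'].reshape(-1,3);W=W[~np.isnan(W[:,0])]-[.6256,-.1220,.075]
MY=np.array([-MX[1],MX[0],0]);Q=np.stack([W@MX,W@MY,W[:,2]],1)
t=Q[(abs(Q[:,0])<.006)&(abs(Q[:,1])<.012)&(Q[:,2]>.09)&(Q[:,2]<.14)];print('tab z',np.percentile(t[:,2],[50,95]))
pin=Q[(abs(Q[:,1])<.004)&(Q[:,2]>.08)&(Q[:,2]<.1)&(Q[:,0]>.012)&(Q[:,0]<.06)];print('pin end x',np.percentile(pin[:,0],[95,99.5]),np.polyfit(pin[:,0],pin[:,2],1))
g=Q[(abs(Q[:,0])<.011)&(abs(Q[:,0])>.006)&(abs(Q[:,1])<.036)&(Q[:,2]>.1)&(Q[:,2]<.115)];print('top face slope',np.polyfit(g[:,0],g[:,2],1),np.median(g[:,2]))
s=ctrl.get_state();print(s['time'],s['eef_pos'],s['dq'],s['contact_force'],s['opening'])
for n,t0 in [('top',{'ammeter':(.704,-.342),'spanner':(.438,.049),'dish':(.602,-.346)})]:
    img,d,p,E=cam(n);Wt=cloud(d,p,E)
    for t in t0:
        r=ctrl.masks_of(n,t)
        if r: X=Wt[r[0]['region']];print(t,round(r[0]['score'],2),np.nanmedian(X,0).round(3),t0[t])
E
```

```text
tab z [0.12098338 0.12245732]
pin end x [0.04334253 0.04515658] [0.00662968 0.09243416]
top face slope [-0.00775906  0.10803709] 0.10809441620303234
16.325 [ 0.63554789 -0.18973165  0.1738397 ] [-0.00133481 -0.00068474  0.00116564 -0.00063583  0.00060276 -0.00081115] [ 0.21983729 -1.98513281 -3.76423256] 0.09573564438829336
ammeter 0.89 [ 0.705 -0.344  0.064] (0.704, -0.342)
dish 0.72 [ 0.601 -0.344  0.002] (0.602, -0.346)
```

```bash
python3 -c "
from plant import ctrl
print(ctrl.sign_off())"
```

```text
the job is handed in; nothing more can be done
None
```

I pushed the retaining pin through the flap's frame and slide until its collar stopped on the frame. I then gripped the rod from above, swung the flap slowly up, and handed the job in at about 16.4 s of the 56 s. The arm is holding the flap still by the rod.

**Pin:** With the flap flat, the push met 3.5 N and stopped, and the pin top measured 121 mm above the bench, as it should when seated. With the flap upright, the pin end is at about 45 mm, against 46 mm expected, so the collar is still seated within about 1 mm.

**Angle:** All three checks agree within about 0.5°, well inside the 4° allowed:
- The tool's path along its arc gives 89.9°.
- The pin's axis is within 0.4° of level.
- The flap's top face is within 0.45° of level.

**Grip:** The fingers are closed on the rod with about 4 N on the wrist, and the joint speeds are near zero.

**Slide:** The tab reaches about 121 to 122 mm from the hinge, against 123 mm unslipped. That is a slip of about 1 to 2 mm, under the 4 mm limit.

**Bystanders:** The ammeter and the dish are within about 2 mm of where they started. The spanner was not found in the last picture from above, perhaps because the arm hid it, so its place is unconfirmed. The arm never worked near it.

The top camera returned no readings on the raised flap, so the angle rests on the wrist camera and the arm's own pose.

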